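# Prop up the lid of the painter's easel box

## Robot

A 6-joint arm with a two-finger parallel gripper is mounted at the origin on the work surface. World frame = base frame: x ahead of the robot, y to its left, z up, the work surface at z = 0. Lengths are in m, angles in rad, forces in N, time in s.
With the tool pointing down it reaches from about 0.35 to 0.875 m from the base axis. Payload 15.5 kg.
Tool frame: the origin (TCP) lies between the finger pads; the fingertips stand 22 mm ahead of it and the grasp point (between the pads) lies 3 mm ahead of it; z points along the fingers, y is the direction in which the jaws open and shut (so a half turn about z gives the same grasp; the last joint's range is limited). The gripper opens to 85 mm and grips with 20 to 120 N. Pads are 22 mm wide; open, the fingers measure 114 mm over their backs; the gripper's body (76 mm by 85 mm) begins 54 mm behind the grasp point. The pads swing forward as they close: fully open they stand 13 mm farther back than shut.
Start: joints at [1.111, 0.494, 1.345, -0, 1.302, -0.096], TCP at [0.222, 0.584, 0.253] pointing down, gripper open.
Joint ranges: [-2.91, 2.91], [-0.82, 2.16], [0.22, 2.67], [-1.22, 4.37], [0.12, 2.79], [-3.08, 3.08]. Speed limits (rad/s): [1.89, 1.89, 2.57, 3.01, 3.01, 3.01].

## Interface

Orientations are given as [roll, pitch, yaw] about the fixed x, y, z axes, in that order (R = Rz(yaw) Ry(pitch) Rx(roll)).
In Python, from station import sense, get_image, camera_info, hand_in gives the robot as it stands. The module is installed in compiled form; this text tells all that it offers.
- The arm moves only by the tool carry_out, never from a script. Its argument "motion" is one flat list of numbers, 7 for each row, row after row: the gripper command: -1 is fully open, 1 is shut, values between are in proportion, then the shift along the tool's x, y, z in mm, then the turn, a rotation vector about the tool's x, y, z in rad. A call has 1 to 12 rows; each row is the pose to reach, as a shift and turn from the pose commanded when the call began, along the tool's axes at that moment; what a row does not reach only later rows make up. A row lasts 1/8 s, in which the tool goes at most 62.5 mm and 10.7 degrees, less where a joint would pass 70% of its speed; a pose out of reach is approached as far as the arm can. A call with a gripper value outside its range is refused whole. The fingers move at their own pace and stop on an object; the grip force is fixed at half the most. Time passes only in rows, so rows that repeat a pose let the fingers close. It gives the time, the measured TCP pose, the force and the opening at its end, in the units of the state.
- sense(): the state, without advancing time (a new reading comes with each control period).
- get_image(name): name is "side" or "top" or "wrist"; returns the picture (400x640x3 uint8, red, green, blue); there is no depth.
- camera_info(name): a dict with "K" (3x3 intrinsics, pixels), "R" (3x3) and "t" (3): a world point X has camera coordinates R X + t. Camera axes: x right, y down, z forward; pixel columns grow to the right and rows downward; lengths in m; the calibration is good to about 2 mm. A picture is of the moment at which its call begins: read the wrist's pose just before it. camera_info takes no time and is no camera call; for the wrist camera it gives the pose at the moment of the call.
- hand_in(): hands the job in, once; it reports no verdict.
The state is a dict: "time_s": time; "q": joint angles; "joint_velocities": joint speeds; "effort": joint torques, N m; "tool_pos": TCP position; "orientation": TCP orientation; "ft_force": force on the tool from outside, world axes, zero at the start; "wrist_torque": the same for the moment, N m; "grip_width": finger opening in m.
Only numpy, scipy, OpenCV 4.12 (cv2) and the standard library are available. Lean on these libraries where they do the work, as an engineer would, in place of code of your own. Each camera call takes 0.05 s, during which the arm holds its last target. There are 200 camera calls.

## Task

Set up the wooden easel box for painting: swing its lid up and over by the black handle until it leans back by itself, then swing the folded brass stay on the box's side up by its red peg as far as it goes, and finally take the lid again and bring it forward until its side pin sits in the notch of the stay, so that the lid stays propped up unaided. Move the lid by hand all the way, never letting it drop or slam, and leave the other things on the table where they are.

Things in the scene. Friction and masses are not known exactly. Their poses are not given: they have to be found in the camera images.
- easel_box: Flat wooden painter's box, 240 mm (its x) by 180 mm (its y) by 60 mm high, fixed to the table; place and yaw (-0.3 to 0.42 rad) vary. Origin: centre of its underside, z up. The lid (a 14 mm board) is hinged along the +y rim: hinge line along box x at y +90, z +62 mm. The stay is outside the +x wall, away from the robot; the lid's handle is on the -y side.
- lid (a joint): Lid angle in rad: 0 shut (flat), grows as the lid's -y edge rises and swings over towards +y; 1.57 upright; stop at 1.87, where it leans back and rests by its own weight. Below 1.57 it falls shut unless held or propped. Lid 240 by 180 mm, about 0.3 to 0.6 kg, no friction to speak of. Propped on the stay it stands at 1.13.
- handle (a point): Middle of the lid's black carrying handle: a round bar 12 mm thick, 120 mm long, parallel to the hinge (box x), 225 mm from the hinge line and 45 mm clear of the lid's edge; centre 7 mm above the lid's underside plane (which passes through the hinge line). With the lid shut it is at box (0, -135, 69) mm. Being round it can turn between the fingers while the lid swings.
- stay (a joint): Stay angle in rad: 0 folded (level, pointing to the box's -y), 1.57 upright, stop at 1.93 leaning towards +y: fully up. Starts between 0 and 0.2. A stiff pivot keeps it where it is left. The shut lid's pin blocks it, so the lid must be raised first. With the lid resting in its notch it stands at 1.84.
- peg (a point): Middle of the stay's red finger peg: a round bar 12 mm thick, 50 mm long, pointing out from the stay along box +x; 100 mm from the stay's pivot. The pivot axis is along box x through y +10 mm, z +45 mm, and the peg's middle is at box x +164 mm. With the stay folded the peg is at box (164, -90, 45) mm. Being round it can turn between the fingers while the stay swings.
- pin (a point): Brass catch pin, 10 mm thick, sticking 26 mm out of the lid's +x edge, 120 mm from the hinge line, 7 mm above the lid's underside plane; the point is in the stay's plane (box x +132 mm).
- seat (a point): Where the pin's centre rests in the notch at the stay's tip, 134 mm from the pivot, box x +132. Stay: brass bar 10 by 16 mm; notch open at the tip, 13 mm wide, long lip on its -y side when raised, short lip on the other. With the stay fully up, the pin of the lid coming forward passes over the short lip, meets the long one and slides into the notch, pushing the stay back about 0.09 rad.
- jar_red: Red paint jar with white cap, 56 mm wide, 70 mm high, behind the box (+y of it). Origin under its centre. To be left alone.
- jar_blue: Blue paint jar, same size, also behind the box. To be left alone.
- palette_knife: Palette knife 190 mm long, lying in front of the box (-y of it). To be left alone.
- brayer: Ink roller with black rubber roll 80 mm wide and wooden handle, lying beyond the box's +x side. To be left alone.
- mug: Blue mug, 80 mm wide, 90 mm high, on the robot's left. To be left alone.
- brush_jar: Green glass jar with brushes, 80 mm wide, 230 mm high over the brushes, on the robot's left. To be left alone.
- sketchbook: Black sketchbook 150 by 210 by 21 mm, lying flat on the robot's right. To be left alone.

How it is judged:
By the outcome, as a careful person would: the job done as asked, in the order asked, and still so for the second after the job is handed in, with the robot touching nothing.
It also fails if it takes over 61 s, if anything falls off the work surface, if the arm or the gripper's body presses on something with over 40 N, if the wrist force passes 120 N, or if a joint passes its speed limit or range.

## Working session

There is one attempt and no reset: what is moved stays moved. The work goes in short steps, Python scripts to look and compute and a tool call to move; the robot and the scene stay as the last step left them, time stands still between calls to the robot, and variables do not carry over. Pictures are saved under pics/ and viewed, about 8 in all and at most 12, crops included, and the job is handed in when it is done.

Besides the shell and the picture viewer there is one more tool, called after ">>>" in YAML: its name, and indented under it one key for each argument. carry_out: Moves the arm, as the interface text tells. Its arguments: {"type":"object","properties":{"motion":{"type":"array"}},"required":["motion"]}

```bash
mkdir -p pics
python3 - <<'E'
from station import *
import cv2
print(sense())
for n in ("top","side"):
    im=get_image(n); cv2.imwrite(f"pics/{n}0.png",im[:,:,::-1]); c=camera_info(n); print(n,c)
E
```

```text
{'time_s': 0.0, 'q': array([ 1.11148056e+00,  4.94213361e-01,  1.34611809e+00,  1.27024584e-05,
        1.30247926e+00, -9.55036001e-02]), 'joint_velocities': array([-2.61668011e-04, -1.00519856e-03,  1.05562952e-03,  4.82344626e-05,
        5.85780857e-04, -7.59582279e-04]), 'effort': array([-1.08718818e-03, -8.82165813e+01, -3.83866310e+01, -3.43873007e-04,
        1.01814681e-02,  6.02298627e-06]), 'tool_pos': array([0.22225286, 0.58380592, 0.25268588]), 'orientation': array([-3.14038132e+00, -1.28339837e-04,  2.77777703e+00]), 'ft_force': array([-0.93930514, -0.41831734, -0.46636027]), 'wrist_torque': array([-0.0384106 , -0.02265789,  0.00323971]), 'grip_width': 0.08504817464691546}
top {'K': array([[439.61795784,   0.        , 324.90740878],
       [  0.        , 439.61795784, 199.92720955],
       [  0.        ,   0.        ,   1.        ]]), 'R': array([[ 0.00533086, -0.99998422,  0.0017722 ],
       [-0.99645928, -0.00546076, -0.08389921],
       [ 0.08390757, -0.00131867, -0.99647267]]), 't': array([-0.04946264,  0.55288176,  1.31267754])}
side {'K': array([[424.84266346,   0.        , 320.98016271],
       [  0.        , 424.84266346, 199.8396415 ],
       [  0.        ,   0.        ,   1.        ]]), 'R': array([[ 0.73503416, -0.67793353, -0.01144176],
       [-0.5285005 , -0.5622803 , -0.63602522],
       [ 0.42474935,  0.47354724, -0.77158344]]), 't': array([-0.46425084,  0.33097625,  1.07703699])}
```

View pics/top0.png

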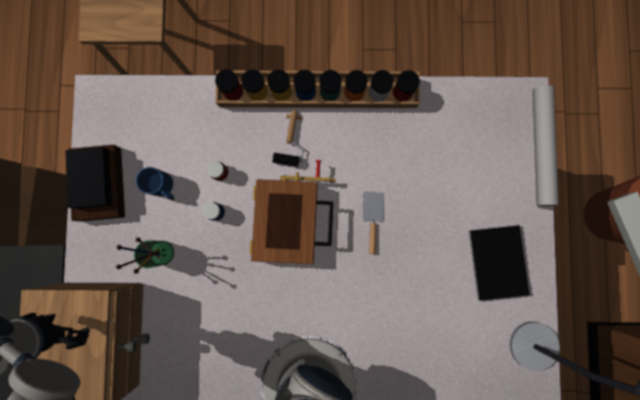

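View pics/side0.png

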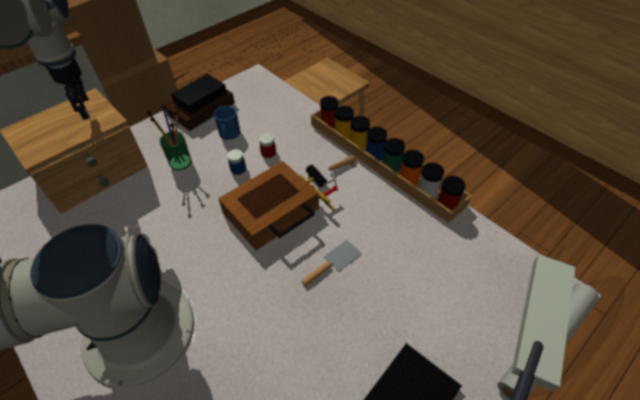

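The top view shows the lid near px (285,222), the handle at (325,223), the red peg at (318,168), and the knife and brayer clear of them. Next I'll measure these by colour.

```bash
cat > h.py <<'E'
import numpy as np, cv2
from station import *
from scipy.spatial.transform import Rotation as Rot
def ray(n,px,z,c=None):
    c=c or camera_info(n); R,t=c["R"],c["t"]; C=-R.T@t
    d=R.T@np.linalg.inv(c["K"])@np.r_[px,1]; return C+d*(z-C[2])/d[2]
def proj(n,X,c=None):
    c=c or camera_info(n); p=c["K"]@(c["R"]@np.asarray(X)+c["t"]); return p[:2]/p[2]
E
python3 - <<'E'
from h import *
im=cv2.imread("pics/top0.png"); hsv=cv2.cvtColor(im,cv2.COLOR_BGR2HSV)
print(hsv[222,260],hsv[222,285],hsv[168,318],hsv[222,325],hsv[222,345])
m=cv2.inRange(hsv,(3,110,40),(20,255,255)); m[:170]=0;m[275:]=0;m[:,:240]=0;m[:,345:]=0
m=cv2.morphologyEx(m,cv2.MORPH_CLOSE,np.ones((5,5)));m=cv2.morphologyEx(m,cv2.MORPH_OPEN,np.ones((9,9)))
c=max(cv2.findContours(m,0,2)[0],key=cv2.contourArea); r=cv2.minAreaRect(c); b=cv2.boxPoints(r)
W=np.array([ray("top",p,.076) for p in b]); print(r,b); print(W.round(4)); print("ctr",W.mean(0),[np.linalg.norm(W[i]-W[i-1]) for i in range(4)])
red=cv2.inRange(hsv,(0,150,90),(6,255,255))|cv2.inRange(hsv,(172,150,90),(180,255,255)); red[:150]=0;red[190:]=0;red[:,:300]=0;red[:,340:]=0
p=np.argwhere(red)[:,::-1]; print("peg",len(p),p.min(0),p.max(0),p.mean(0),ray("top",p.mean(0),.05))
k=cv2.inRange(hsv,(0,0,0),(180,255,50)); k[:195]=0;k[255:]=0;k[:,:317]=0;k[:,345:]=0
p=np.argwhere(k)[:,::-1]; print("handle",len(p),p.min(0),p.max(0))
v=im[195:255,300:345]; 
big=np.hstack([cv2.resize(im[160:280,240:360],None,fx=5,fy=5,interpolation=2)])
cv2.imwrite("pics/crop0.png",big)
E
```

```text
[ 12 157 109] [  9 158  42] [  0 197 132] [174  15  87] [174  15 165]
((283.43017578125, 218.89651489257812), (62.571834564208984, 86.24226379394531), 2.862405300140381) [[250.0299  260.4015 ]
 [254.33667 174.26683]
 [316.83044 177.39154]
 [312.52368 263.52618]]
[[ 0.3725  0.1686  0.076 ]
 [ 0.6231  0.1609  0.076 ]
 [ 0.6149 -0.0224  0.076 ]
 [ 0.3645 -0.0117  0.076 ]]
ctr [0.49372406 0.07387251 0.076     ] [np.float64(0.18048370087282428), np.float64(0.25071149154360506), np.float64(0.18347824050346787), np.float64(0.2506017368945212)]
peg 34 [317 161] [319 176] [317.58823529 168.08823529] [ 0.64649912 -0.02399917  0.05      ]
handle 260 [317 200] [333 245]
```

View pics/crop0.png

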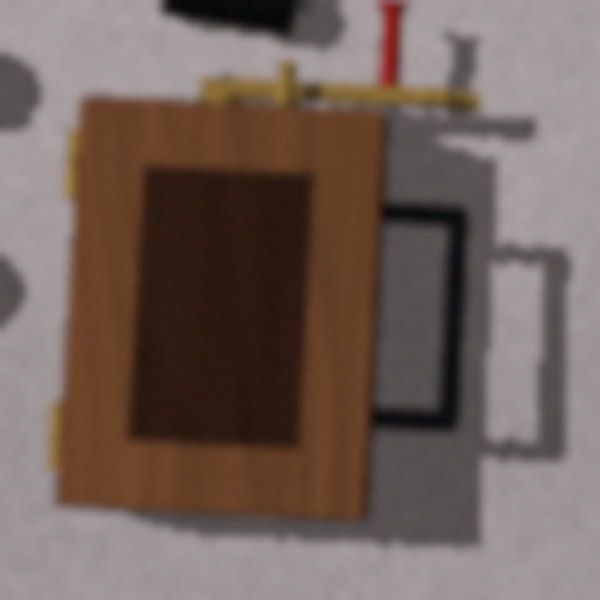

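The crop shows lid corners at crop px (83,98), (385,113), (368,520), (57,505). The handle bar's axis runs from (458,207) to (447,425), and the peg from (394,5) to (390,85).

Run:
```python
from h import *
f=lambda x,y,z: ray("top",np.array([240+(x+.5)/5-.5,160+(y+.5)/5-.5]),z)
A,B,C,D=[f(x,y,.076) for x,y in((83,98),(385,113),(368,520),(57,505))]
print("lid sizes",[np.linalg.norm(u-v).round(4) for u,v in((A,B),(B,C),(C,D),(D,A))])
h1,h2=f(458,207,.075),f(447,425,.075); print("handle",h1,h2,np.linalg.norm(h1-h2),(h1+h2)/2)
p1,p2=f(394,2,.055),f(390,86,.055);print("peg",p1,p2,np.linalg.norm(p1-p2))
s1=f(475,102,.05);print("stay tip",s1)
dx=(A+B-C-D); yaw=np.arctan2(dx[1],dx[0]); dy=(A+D-B-C); print("yaw",yaw,np.arctan2(-dy[0],dy[1]),np.arctan2(*(h1-h2)[[1,0]]))
y=np.mean([yaw,np.arctan2(-dy[0],dy[1])]); 
R=Rot.from_euler('z',y).as_matrix(); c=(A+B+C+D)/4; c[2]=0
b=c
print("box",b,"yaw",y)
for n,q in dict(h1=h1,h2=h2,p1=p1,p2=p2,s1=s1).items(): print(n,R.T@(q-b))
print(R@[0,-.135,.069]+b,R@[.164,-.09,.045]+b)
s=sense();print(Rot.from_euler('xyz',s["orientation"]).as_matrix().round(3))
```

```text
lid sizes [np.float64(0.1772), np.float64(0.2365), np.float64(0.1796), np.float64(0.2368)]
handle [ 0.5457426  -0.06479777  0.075     ] [ 0.41901788 -0.0589495   0.075     ] 0.12685960329800355 [ 0.48238024 -0.06187363  0.075     ]
peg [ 0.67013703 -0.02634079  0.055     ] [ 0.6195032  -0.02428993  0.055     ] 0.050675345168611316
stay tip [ 0.61083061 -0.07509427  0.05      ]
yaw -0.03972614393240495 -0.04348028608045519 -0.04611672904776194
box [0.48635113 0.07139424 0.        ] yaw -0.04160321500643007
h1 [ 0.06500447 -0.13360401  0.075     ]
h2 [-0.06185384 -0.13303143  0.075     ]
p1 [ 0.18769179 -0.09000659  0.055     ]
p2 [ 0.13701648 -0.09006342  0.055     ]
s1 [ 0.1304644 -0.1411845  0.05     ]
[ 0.48073632 -0.06348894  0.069     ] [ 0.64646601 -0.02534884  0.045     ]
[[-0.935  0.356 -0.   ]
 [ 0.356  0.935 -0.001]
 [ 0.    -0.001 -1.   ]]
```

Sizes check out: the lid reads 237x178, handle y is -133 and the peg is at (162,-90). The box is at (0.487, 0.072) with yaw -0.042. First I raise clear of the brushes, then travel above the handle and align the tool.

>>> carry_out:
  motion: [0,0,0,-60,0,0,0,0,-40,-45,-90,0,0,-0.03,0,-85,-92,-90,0,0,-0.06,0,-128,-139,-90,0,0,-0.09,0,-171,-186,-90,0,0,-0.12,0,-214,-233,-90,0,0,-0.15,0,-257,-280,-90,0,0,-0.18,0,-300,-327,-90,0,0,-0.21,0,-343,-374,-90,0,0,-0.24,0,-386,-421,-90,0,0,-0.27,0,-429,-468,-90,0,0,-0.3,0,-472,-512,-90,0,0,-0.322]

```text
time_s: 1.6
tool_pos: [0.4755, -0.0502, 0.3433]
orientation: [3.141, 0.0, 3.1]
ft_force: [1.1, 1.5, 0.4]
grip_width: 0.0424
```

```bash
cat >> h.py <<'E'
# box pose estimate; T(P,rpy-rot) -> shift & turn in the tool axes
B=np.array([.487,.072,0]); RB=Rot.from_euler('z',-.042).as_matrix()
def st():
    s=sense(); R=Rot.from_euler('xyz',s["orientation"]).as_matrix(); p=s["tool_pos"]; g=p+.003*R[:,2]
    print("t %.2f tcp %s rpy %s F %s w %.4f | grasp in box mm %s"%(s["time_s"],p.round(4),s["orientation"].round(4),s["ft_force"].round(1),s["grip_width"],(RB.T@(g-B)*1e3).round(1)))
    return p,R,g
def lidp(th,r=.225,h=.007,x=0): # box coords of lid point
    return np.array([x,.09-r*np.cos(th)+h*np.sin(th),.062+r*np.sin(th)+h*np.cos(th)])
def to(box,tilt=0):  # tilt about box x of tool from straight down with tool y=box y
    p,R,g=st(); Rt=RB@Rot.from_euler('x',tilt).as_matrix()@np.diag([-1,1,-1])
    P=RB@box+B-.003*Rt[:,2]
    print("shift mm",(R.T@(P-p)*1e3).round(1),"turn",Rot.from_matrix(R.T@Rt).as_rotvec().round(4))
E
python3 - <<'E'
from h import *
to(lidp(0)); print(sense()["q"].round(3))
im=get_image("wrist"); cv2.imwrite("pics/w1.png",im[:,:,::-1])
E
```

```text
t 1.60 tcp [ 0.4755 -0.0502  0.3433] rpy [3.1415 0.     3.1003] F [1.1 1.5 0.4] w 0.0424 | grasp in box mm [  -6.4 -122.6  340.3]
shift mm [ -6.4 -12.4 271.3] turn [0.0001 0.     0.0007]
[-0.23   0.198  1.554  0.     1.39  -1.76 ]
```

View pics/w1.png

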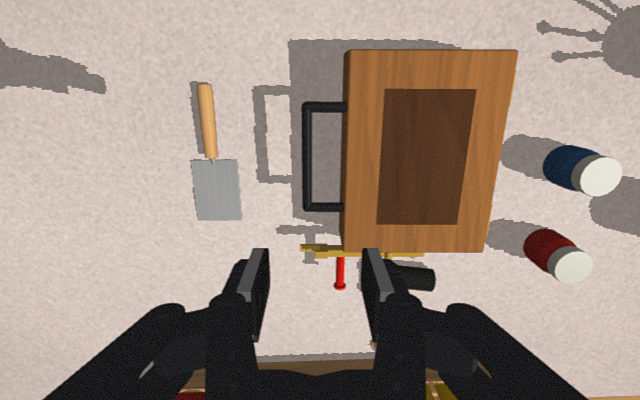

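The wrist view shows the handle bar at column 307, rows 104–210, and the peg from (340,258) to (340,287). I'll use it to refine the position now the arm has settled.

Run:
```python
from h import *
import numpy as np
im=get_image("wrist"); c=camera_info("wrist"); h=cv2.cvtColor(im,cv2.COLOR_RGB2HSV)
bl=(im.max(2)<55).astype(np.uint8); bl[:100]=0; bl[214:]=0; bl[:,:297]=0; bl[:,341:]=0
n,l,s,ce=cv2.connectedComponentsWithStats(bl); i=1+s[1:,4].argmax(); print(s[i])
yy,xx=np.where(l==i); k=(yy>118)&(yy<195); 
for y in (120,155,190): x=xx[k&(abs(yy-y)<6)]; print(y,x.mean(),np.ptp(x),(RB.T@(ray("wrist",(x.mean(),y),.069,c)-B)*1e3).round(1))
for y in (s[i][1],s[i][1]+s[i][3]): print("end",(RB.T@(ray("wrist",(305,y),.072,c)-B)*1e3).round(1))
r=((im[:,:,0]>120)&(im[:,:,1]<60)&(im[:,:,2]<60)); r[:250]=0;r[292:]=0;r[:,:320]=0;r[:,360:]=0
yy,xx=np.where(r); print("peg",yy.min(),yy.max(),xx.mean())
for y in (yy.min(),yy.max()): print((RB.T@(ray("wrist",(xx[abs(yy-y)<5].mean(),y),.05,c)-B)*1e3).round(1))
for p in((345,50),(517,50),(484,252),(341,252)): print("lid",(RB.T@(ray("wrist",p,.076,c)-B)*1e3).round(1))
for p in((387,90),(475,90)): print("recess",(RB.T@(ray("wrist",p,.076,c)-B)*1e3).round(1))
to(lidp(0))
```

```text
[ 308  100   33  109 1345]
120 311.82456140350877 8 [ -44.  -130.5   69. ]
155 311.83516483516485 8 [  -3.8 -130.8   69. ]
190 311.9310344827586 8 [  39.2 -131.    69. ]
end [ -66.  -137.8   72. ]
end [  62.6 -139.6   72. ]
peg 255 286 345.078125
[137.6 -86.4  50. ]
[186.2 -85.5  50. ]
lid [-116.4  -95.2   76. ]
lid [-115.6   84.6   76. ]
lid [119.9  86.   76. ]
lid [119.3 -94.7  76. ]
recess [-76.3 -48.8  76. ]
recess [-75.8  46.5  76. ]
t 1.70 tcp [ 0.4769 -0.053   0.3428] rpy [-3.1403e+00  3.0000e-04  3.0957e+00] F [ 0.7 -0.3  0.8] w 0.0426 | grasp in box mm [  -4.8 -125.3  339.8]
shift mm [ -4.8  -9.3 270.9] turn [-0.0013  0.0003 -0.0039]
```

The wrist view puts the handle about 2–3 mm further along +y, so I use B=(0.4855, 0.0745). Now I descend part of the way.

>>> carry_out:
  motion: [0,-3,-7,60,0,0,0,0,-3,-7,120,0,0,0,0,-3,-7,180,0,0,0,0,-3,-7,215,0,0,0,0,-3,-7,215,0,0,0]

```text
time_s: 2.33
tool_pos: [0.4764, -0.0547, 0.1265]
orientation: [3.141, -0.005, 3.1]
ft_force: [0.0, 0.4, 0.5]
grip_width: 0.043
```

```bash
sed -i 's/\[.487,.072,0\]/[.4855,.0745,0]/' h.py
python3 - <<'E'
from h import *
to(lidp(0))
E
```

```text
t 2.33 tcp [ 0.4764 -0.0547  0.1265] rpy [ 3.1406 -0.0049  3.0999] F [0.  0.4 0.5] w 0.0430 | grasp in box mm [  -3.7 -129.4  123.5]
shift mm [-3.9 -5.6 54.5] turn [ 0.001  -0.0049  0.0003]
```

>>> carry_out:
  motion: [0,-3,-5,30,0,0,0,0,-3,-5,54,0,0,0,0,-3,-5,54,0,0,0,0,-3,-5,54,0,0,0,1,-3,-5,54,0,0,0,1,-3,-5,54,0,0,0,1,-3,-5,54,0,0,0,1,-3,-5,54,0,0,0]

```text
time_s: 3.32
tool_pos: [0.4812, -0.0605, 0.0751]
orientation: [-3.141, 0.001, 3.1]
ft_force: [-1.4, -1.2, 12.4]
grip_width: 0.0099
```

Run:
```python
from h import *
to(lidp(0))
p0=lidp(0)
for th in np.arange(0,1.9,.1): d=(lidp(th)-p0)*1e3; print(round(th,2),d[1].round(),-d[2].round())
print((lidp(1.87)-p0)*1e3)
```

```text
t 3.33 tcp [ 0.4812 -0.0605  0.0751] rpy [-3.1411e+00  1.4000e-03  3.0998e+00] F [-1.4 -1.2 12.4] w 0.0099 | grasp in box mm [   1.4 -135.1   72.1]
shift mm [1.4 0.1 3.1] turn [-0.0004  0.0014  0.0002]
0.0 0.0 -0.0
0.1 2.0 -22.0
0.2 6.0 -45.0
0.3 12.0 -66.0
0.4 20.0 -87.0
0.5 31.0 -107.0
0.6 43.0 -126.0
0.7 57.0 -143.0
0.8 73.0 -159.0
0.9 91.0 -174.0
1.0 109.0 -186.0
1.1 129.0 -197.0
1.2 150.0 -205.0
1.3 172.0 -212.0
1.4 194.0 -216.0
1.5 216.0 -218.0
1.6 239.0 -218.0
1.7 261.0 -215.0
1.8 283.0 -211.0
[  0.         298.00985504 205.94027582]
```

>>> carry_out:
  motion: [1,0,1,-10,0,0,0,1,0,2,-22,0,0,0,1,0,6,-45,0,0,0,1,0,6,-45,0,0,0]

```text
time_s: 3.82
tool_pos: [0.4814, -0.0547, 0.1207]
orientation: [-3.141, 0.002, 3.1]
ft_force: [-0.3, -7.3, -0.1]
grip_width: 0.01
```

Run:
```python
from h import *
to(lidp(.2))
im=get_image("wrist"); cv2.imwrite("pics/w2.png",im[:,:,::-1])
```

```text
t 3.83 tcp [ 0.4814 -0.0547  0.1207] rpy [-3.1405e+00  2.0000e-03  3.1002e+00] F [-0.3 -7.3 -0.1] w 0.0100 | grasp in box mm [   1.3 -129.2  117.7]
shift mm [1.3 0.1 4.1] turn [-0.0011  0.002   0.0006]
```

View pics/w2.png

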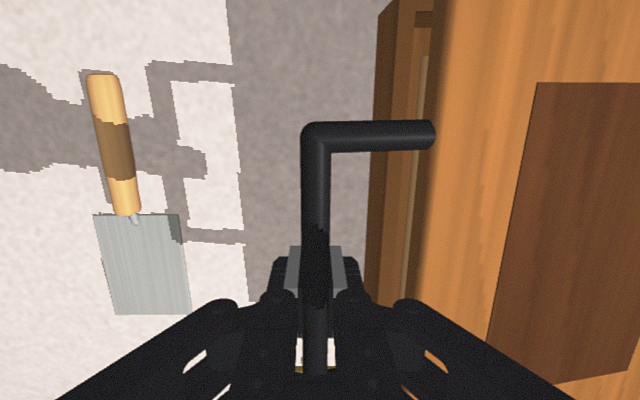

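The handle is gripped and the lid is open by about 0.2 rad. I continue along the arc.

>>> carry_out:
  motion: [1,0,6,-21,0,0,0,1,0,14,-42,0,0,0,1,0,25,-62,0,0,0,1,0,37,-81,0,0,0,1,0,51,-98,0,0,0,1,0,67,-114,0,0,0,1,0,85,-129,0,0,0,1,0,103,-141,0,0,0,1,0,123,-152,0,0,0,1,0,144,-160,0,0,0,1,0,166,-167,0,0,0,1,0,166,-167,0,0,0]

```text
time_s: 5.38
tool_pos: [0.4887, 0.1121, 0.2883]
orientation: [-3.141, 0.004, 3.101]
ft_force: [-4.7, -7.5, 28.7]
grip_width: 0.0095
```

Run:
```python
from h import *
to(lidp(1.3))
```

```text
t 5.38 tcp [0.4887 0.1121 0.2883] rpy [-3.141   0.0038  3.1011] F [-4.7 -7.5 28.7] w 0.0095 | grasp in box mm [  1.7  37.7 285.3]
shift mm [ 1.7 -1.2  4.6] turn [-0.0005  0.0038  0.0015]
```

>>> carry_out:
  motion: [1,0,11,-6,0,0,0,1,0,22,-8,0,0,0,1,0,44,-11,0,0,0,1,0,67,-11,0,0,0,1,0,89,-8,0,0,0,1,0,103,-6,0,0,0,1,0,112,-4,0,0,0,1,0,120,-2,0,0,0,1,0,120,-2,0,0,0]

```text
time_s: 6.5
tool_pos: [0.4935, 0.2317, 0.2876]
orientation: [-3.141, 0.001, 3.1]
ft_force: [9.0, -3.1, -8.1]
grip_width: 0.0097
```

Run:
```python
from h import *
to(lidp(1.87))
```

```text
t 6.50 tcp [0.4935 0.2317 0.2876] rpy [-3.1409e+00  7.0000e-04  3.1003e+00] F [ 9.  -3.1 -8.1] w 0.0097 | grasp in box mm [  1.4 157.4 284.6]
shift mm [1.4 5.6 9.7] turn [-0.0007  0.0007  0.0007]
```

>>> carry_out:
  motion: [1,0,2,3,0,0,0,1,0,4,4,0,0,0,1,0,6,5,0,0,0,1,0,8,6,0,0,0,1,0,8,6,0,0,0]

```text
time_s: 7.12
tool_pos: [0.494, 0.2378, 0.2852]
orientation: [-3.139, 0.004, 3.1]
ft_force: [-7.6, -24.1, 46.0]
grip_width: 0.0096
```

Run:
```python
from h import *
to(lidp(1.87))
im=get_image("side"); cv2.imwrite("pics/s3.png",cv2.resize(im[130:280,180:380],None,fx=3,fy=3,interpolation=2)[:,:,::-1])
```

```text
t 7.12 tcp [0.494  0.2378 0.2852] rpy [-3.1389  0.0041  3.0997] F [ -7.6 -24.1  46. ] w 0.0096 | grasp in box mm [  1.7 163.5 282.2]
shift mm [ 1.7 -0.4  7.3] turn [-0.0027  0.0041  0.0001]
```

View pics/s3.png

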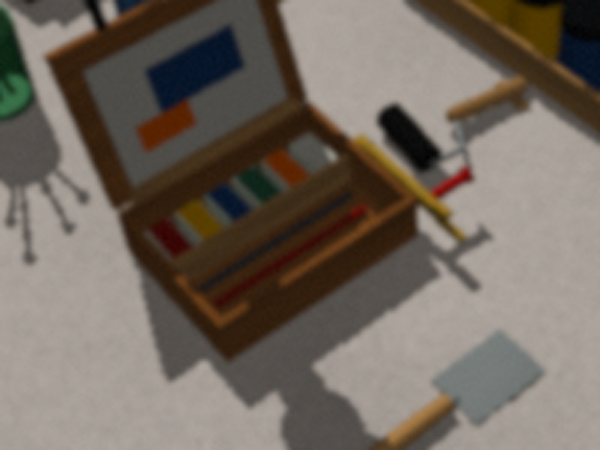

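The side view shows the lid leaning back with the stay still folded, and the y force (-24 N) shows it is at the stop. I ease off, release and rise.

>>> carry_out:
  motion: [1,0,-3,-5,0,0,0,1,0,-3,-5,0,0,0,0.3,0,-3,-5,0,0,0,0,0,-3,-5,0,0,0,0,0,-3,-5,0,0,0,0,0,-3,-30,0,0,0,0,0,-3,-80,0,0,0,0,0,-3,-120,0,0,0,0,0,-3,-120,0,0,0]

```text
time_s: 8.3
tool_pos: [0.494, 0.2369, 0.4053]
orientation: [3.139, 0.005, 3.1]
ft_force: [0.2, -0.9, -0.5]
grip_width: 0.0426
```

Run:
```python
from h import *
to(np.array([.17,-.09,.20]))
im=get_image("wrist"); cv2.imwrite("pics/w4.png",im[:,:,::-1])
im=get_image("top"); cv2.imwrite("pics/t4.png",cv2.resize(im[120:280,200:360],None,fx=3.5,fy=3.5,interpolation=2)[:,:,::-1])
```

```text
t 8.30 tcp [0.494  0.2369 0.4053] rpy [3.1395 0.0052 3.1001] F [ 0.2 -0.9 -0.5] w 0.0426 | grasp in box mm [  1.7 162.6 402.3]
shift mm [-167.2 -253.1  202.7] turn [0.0021 0.0052 0.0005]
```

View pics/t4.png

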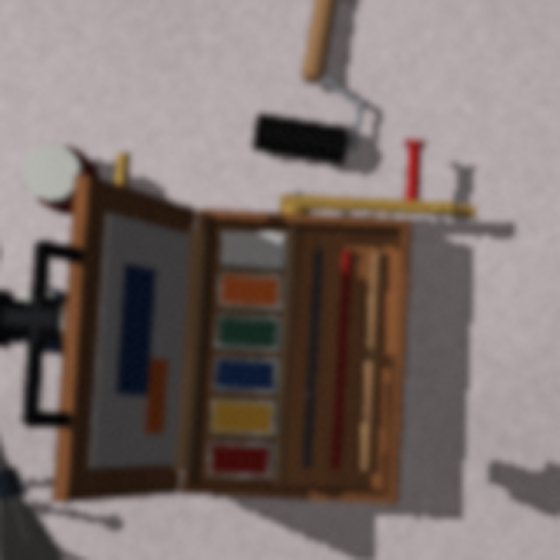

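The lid rests open, with the red jar untouched beside it. Now I triangulate the peg from the top and side views and plan the approach tilted outwards, so the gripper body clears the stay's tip.

```bash
cat >> h.py <<'E'
def rt(ty=0,tx=0): return RB@Rot.from_euler('x',tx).as_matrix()@Rot.from_euler('y',ty).as_matrix()@np.diag([-1,1,-1])
def to2(box,Rt):
    p,R,g=st(); P=RB@box+B-.003*Rt[:,2]
    print("shift mm",(R.T@(P-p)*1e3).round(1),"turn",Rot.from_matrix(R.T@Rt).as_rotvec().round(4))
def tri(pa,pb,a="top",b="side"):
    M=[];
    for n,px in((a,pa),(b,pb)):
        c=camera_info(n); P=c["K"]@np.c_[c["R"],c["t"]]; M.append(P)
    X=cv2.triangulatePoints(M[0],M[1],np.float64(pa),np.float64(pb)).ravel(); return X[:3]/X[3]
def redmask(im,box):
    r,g,b=[im[:,:,i].astype(int) for i in range(3)]; m=(r>70)&(r>2.2*g)&(r>2.2*b); k=np.zeros_like(m); x0,y0,x1,y1=box; k[y0:y1,x0:x1]=1; return m&k
E
python3 - <<'E'
from h import *
C=[]
for n,b in(("top",(305,155,330,182)),("side",(318,170,345,200))):
    m=redmask(get_image(n),b); p=np.argwhere(m)[:,::-1]; print(n,len(p),p.min(0),p.max(0),p.mean(0)); C.append(p.mean(0))
X=tri(*C); print("peg tri box mm",(RB.T@(X-B)*1e3).round(1))
print("reproj",proj("top",X)-C[0],proj("side",X)-C[1])
for f in (0,.1,.2): print(f,proj("side",RB@[.164,.01-.1*np.cos(f),.045+.1*np.sin(f)]+B),proj("top",RB@[.164,.01-.1*np.cos(f),.045+.1*np.sin(f)]+B))
to2(np.array([.163,-.09,.16]),rt(.4))
E
```

```text
top 33 [317 161] [319 176] [317.57575758 167.84848485]
side 40 [324 186] [336 194] [329.85 190.55]
peg tri box mm [165.9 -91.5  48.4]
reproj [-0.01236199  0.0170704 ] [ 0.02175327 -0.00383763]
0 [329.07305411 191.28729049] [317.04797544 168.6484496 ]
0.1 [328.97649334 189.06524591] [316.82712156 168.12276863]
0.2 [328.66433428 186.6531304 ] [316.26823892 167.57853125]
t 8.50 tcp [0.4927 0.2363 0.4011] rpy [-3.1409e+00 -1.9000e-03  3.0999e+00] F [-0.7 -1.2 -0.1] w 0.0429 | grasp in box mm [3.000e-01 1.620e+02 3.981e+02]
shift mm [-164.2 -251.9  238.2] turn [-8.000e-04  3.981e-01  2.000e-04]
```

>>> carry_out:
  motion: [0.29,-30,-45,0,0,0.05,0,0.29,-62,-95,0,0,0.15,0,0.29,-95,-145,10,0,0.25,0,0.29,-130,-200,40,0,0.35,0,0.29,-150,-235,90,0,0.398,0,0.29,-164,-252,140,0,0.398,0,0.29,-164,-252,190,0,0.398,0,0.29,-164,-252,235,0,0.398,0,0.29,-164,-252,235,0,0.398,0,0.29,-164,-252,235,0,0.398,0]

```text
time_s: 9.75
tool_pos: [0.6469, -0.0222, 0.1686]
orientation: [-3.141, -0.397, 3.1]
ft_force: [0.1, 0.5, -0.1]
grip_width: 0.0306
```

Run:
```python
from h import *
to2(np.array([.164,-.0905,.048]),rt(.4)); print(sense()["q"].round(2))
im=get_image("wrist"); c=camera_info("wrist"); cv2.imwrite("pics/w5.png",im[:,:,::-1])
m=redmask(im,(0,0,640,400)); l=cv2.connectedComponentsWithStats(m.astype(np.uint8)); 
for s,ce in zip(l[2][1:],l[3][1:]):
    if s[4]>80: print(s,ce,(RB.T@(ray("wrist",ce,.048,c)-B)*1e3).round(1))
```

```text
t 9.75 tcp [ 0.6469 -0.0222  0.1686] rpy [-3.1415 -0.397   3.0998] F [ 0.1  0.5 -0.1] w 0.0306 | grasp in box mm [164.2 -89.9 165.9]
shift mm [-45.4  -0.6 108.8] turn [-0.0002  0.003   0.0002]
[-0.11  0.8   1.04 -0.03  1.7  -1.64]
[ 371    0   11  174 1435] [376.05853659  87.35958188] [ 33.3 -42.8  48. ]
[ 304  222   22   69 1009] [314.47076313 257.31813677] [166.4 -91.5  48. ]
```

View pics/w5.png

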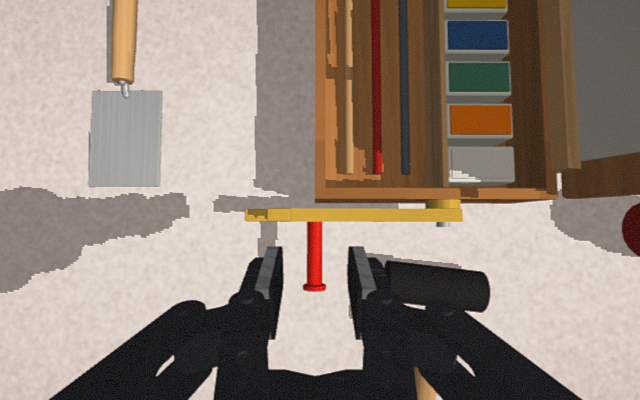

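The peg is centred between the fingers at px (314,222–290), and both measurements agree on y ≈ -91. The brayer's roll is clear on the right. I descend and grip.

>>> carry_out:
  motion: [0.29,-20,-1,48,0,0,0,0.29,-38,-1,92,0,0,0,0.29,-45,-1,109,0,0,0,0.29,-45,-1,109,0,0,0,0.29,-45,-1,109,0,0,0,1,-45,-1,109,0,0,0,1,-45,-1,109,0,0,0,1,-45,-1,109,0,0,0]

```text
time_s: 10.8
tool_pos: [0.6465, -0.023, 0.0502]
orientation: [3.141, -0.396, 3.1]
ft_force: [5.5, 3.8, 4.7]
grip_width: 0.0099
```

Run:
```python
from h import *
p,R,g=st()
sp=lambda f:np.array([.164,.01-.1*np.cos(f),.045+.1*np.sin(f)])
for f in list(np.arange(.03,1.9,.15))+[1.93,1.96]: print(round(f,2),(R.T@RB@(sp(f)-sp(.03))*1e3).round())
```

```text
t 10.80 tcp [ 0.6465 -0.023   0.0502] rpy [ 3.1413 -0.3959  3.0999] F [5.5 3.8 4.7] w 0.0099 | grasp in box mm [163.8 -90.6  47.4]
0.03 [0. 0. 0.]
0.18 [  6.   2. -14.]
0.33 [ 11.   5. -27.]
0.48 [ 17.  11. -40.]
0.63 [ 22.  19. -52.]
0.78 [ 26.  29. -62.]
0.93 [ 30.  40. -71.]
1.08 [ 33.  53. -79.]
1.23 [ 35.  67. -84.]
1.38 [ 37.  81. -88.]
1.53 [ 37.  96. -89.]
1.68 [ 37. 111. -89.]
1.83 [ 36. 126. -86.]
1.93 [ 35. 135. -84.]
1.96 [ 34. 138. -83.]
```

Gripped: the opening is 9.9 mm, the same as on the handle. Now I swing the stay.

>>> carry_out:
  motion: [1,6,2,-14,0,0,0,1,11,5,-27,0,0,0,1,17,11,-40,0,0,0,1,22,19,-52,0,0,0,1,26,29,-62,0,0,0,1,30,40,-71,0,0,0,1,33,53,-79,0,0,0,1,35,67,-84,0,0,0,1,37,81,-88,0,0,0,1,37,96,-89,0,0,0,1,37,111,-89,0,0,0,1,37,111,-89,0,0,0]

```text
time_s: 12.3
tool_pos: [0.6526, 0.0883, 0.1472]
orientation: [-3.141, -0.393, 3.1]
ft_force: [10.1, -2.3, 9.9]
grip_width: 0.0099
```

Run:
```python
from h import *
st()
sp=lambda f:np.array([.164,.01-.1*np.cos(f),.045+.1*np.sin(f)]); print(sp(1.68)*1e3)
```

```text
t 12.30 tcp [0.6526 0.0883 0.1472] rpy [-3.1412 -0.3927  3.1003] F [10.1 -2.3  9.9] w 0.0099 | grasp in box mm [165.2  20.8 144.4]
[164.          20.89867522 144.40432022]
```

>>> carry_out:
  motion: [1,0,8,1,0,0,0,1,-1,15,3,0,0,0,1,-1,20,4,0,0,0,1,-2,24,5,0,0,0,1,-2,27,6,0,0,0,1,-2,29,6,0,0,0,1,-2,29,6,0,0,0]

```text
time_s: 13.18
tool_pos: [0.6517, 0.1136, 0.1418]
orientation: [-3.137, -0.397, 3.097]
ft_force: [-1.8, -24.7, 23.6]
grip_width: 0.01
```

Run:
```python
from h import *
st()
sp=lambda f:np.array([.164,.01-.1*np.cos(f),.045+.1*np.sin(f)]); print(sp(1.93)*1e3)
```

```text
t 13.18 tcp [0.6517 0.1136 0.1418] rpy [-3.1365 -0.3969  3.0972] F [ -1.8 -24.7  23.6] w 0.0100 | grasp in box mm [163.3  46.1 139. ]
[164.          45.15288419 138.61770523]
```

The y force jumped to -25 N and the pose matches 1.93 rad, so the stay is at its stop. I release and withdraw along the tool axis.

>>> carry_out:
  motion: [1,-2,-2,-2,0,0,0,0.29,-2,-2,-2,0,0,0,0.29,-2,-2,-2,0,0,0,0.29,-2,-2,-2,0,0,0,0.29,-2,-2,-40,0,0,0,0.29,-2,-2,-90,0,0,0,0.29,-2,-2,-140,0,0,0,0.29,-2,-2,-190,0,0,0,0.29,-2,-2,-190,0,0,0]

```text
time_s: 14.3
tool_pos: [0.7286, 0.1117, 0.3174]
orientation: [3.141, -0.391, 3.1]
ft_force: [-0.7, 0.2, -0.9]
grip_width: 0.0304
```

Run:
```python
from h import *
st()
C=[]; ims={n:get_image(n) for n in("top","side")}
t=cv2.resize(ims["top"][120:280,200:360],None,fx=2.5,fy=2.5,interpolation=2); s=cv2.resize(ims["side"][100:260,200:360],None,fx=2.5,fy=2.5,interpolation=2)
cv2.imwrite("pics/ts6.png",np.hstack([t,s])[:,:,::-1])
X=RB@[.164,.0452,.1386]+B; print("pred peg",proj("top",X),proj("side",X))
for n in ims:
    u,v=proj(n,X).astype(int); m=redmask(ims[n],(u-15,v-15,u+15,v+15)); p=np.argwhere(m)[:,::-1]; print(n,len(p),p.mean(0)); C.append(p.mean(0))
print((RB.T@(tri(*C)-B)*1e3).round(1))
to2(lidp(1.87)+[0,0,.12],rt(0))
```

```text
t 14.30 tcp [0.7286 0.1117 0.3174] rpy [ 3.1409 -0.391   3.1001] F [-0.7  0.2 -0.9] w 0.0304 | grasp in box mm [240.2  47.3 314.7]
pred peg [268.2079373  161.18635658] [300.19852928 145.99569378]
top 0 [nan nan]
side 33 [301.3030303  145.90909091]
[nan nan nan]
t 14.40 tcp [0.7268 0.1117 0.3135] rpy [ 3.1415 -0.3979  3.1   ] F [-0.  -0.4 -1.6] w 0.0305 | grasp in box mm [238.4  47.3 310.7]
shift mm [253.5 115.8  15. ] turn [-0.     -0.3979  0.0004]<stdin>:8: RuntimeWarning: Mean of empty slice.
  ret = um.true_divide(
```

View pics/ts6.png

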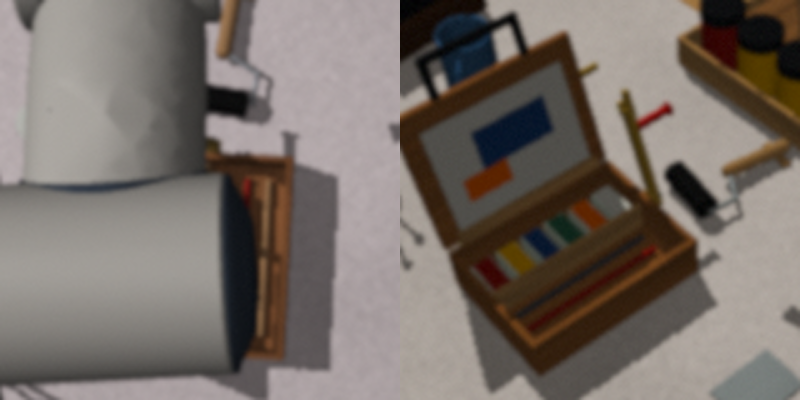

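The side view shows the stay fully up, with its peg at (301,146) against a prediction of (300,146). The lid still rests back. I return above the handle.

>>> carry_out:
  motion: [0,40,18,-12,0,-0.03,0,0,85,38,-15,0,-0.08,0,0,127,58,-10,0,-0.15,0,0,170,78,0,0,-0.25,0,0,212,97,8,0,-0.35,0,0,253,116,15,0,-0.398,0,0,253,116,15,0,-0.398,0,0,253,116,15,0,-0.398,0]

```text
time_s: 15.4
tool_pos: [0.4923, 0.2373, 0.3973]
orientation: [-3.141, -0.001, 3.1]
ft_force: [-0.1, -0.2, 0.8]
grip_width: 0.0425
```

Run:
```python
from h import *
to2(lidp(1.87)+[0,0,.004],rt(0))
im=get_image("wrist"); c=camera_info("wrist"); cv2.imwrite("pics/w7.png",im[:,:,::-1])
print(proj("wrist",RB@(lidp(1.87)+[0,0,.004])+B,c),proj("wrist",RB@(lidp(1.87)+[-.05,0,.004])+B,c))
```

```text
t 15.40 tcp [0.4923 0.2373 0.3973] rpy [-3.1410e+00 -1.3000e-03  3.1004e+00] F [-0.1 -0.2  0.8] w 0.0425 | grasp in box mm [-1.000e-01  1.630e+02  3.943e+02]
shift mm [-2.000e-01  1.000e-01  1.154e+02] turn [-0.0006 -0.0013  0.0008]
[317.1728356  196.14407237] [317.28833537 127.29528586]
```

View pics/w7.png

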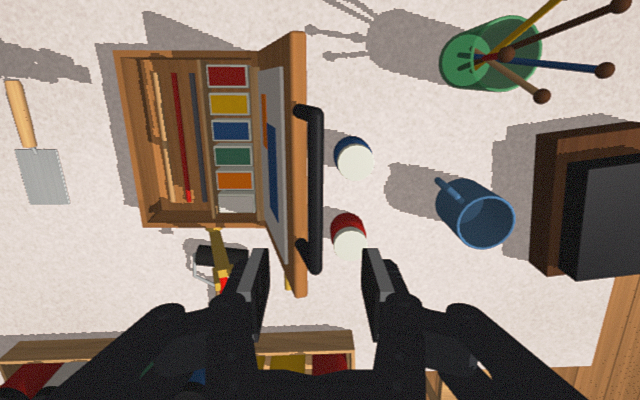

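The handle bar is at column ≈315, matching the prediction of 317. I descend and grip it.

>>> carry_out:
  motion: [0,0,0,50,0,0,0,0,0,0,95,0,0,0,0,0,0,114,0,0,0,0,0,0,114,0,0,0,0,0,0,114,0,0,0,1,0,0,114,0,0,0,1,0,0,114,0,0,0,1,0,0,114,0,0,0]

```text
time_s: 16.45
tool_pos: [0.4932, 0.2373, 0.2849]
orientation: [3.142, 0.002, 3.1]
ft_force: [-0.7, -3.6, 5.3]
grip_width: 0.0095
```

Run:
```python
from h import *
st()
p0=lidp(1.87)
for th in list(np.arange(1.8,1.15,-.08))+[1.16,1.13,1.1]: print(round(th,2),((lidp(th)-p0)*1e3).round(1)[1:]*[1,-1], "pin",(lidp(th,.12)*1e3).round(1)[1:])
f=1.84; print("seat",10-134*np.cos(f),45+134*np.sin(f)); f=1.93; print(10-134*np.cos(f),45+134*np.sin(f))
```

```text
t 16.45 tcp [0.4932 0.2373 0.2849] rpy [3.1415e+00 1.5000e-03 3.0998e+00] F [-0.7 -3.6  5.3] w 0.0095 | grasp in box mm [  0.8 163.  281.9]
1.8 [-15.1  -4.6] pin [124.1 177.3]
1.72 [-32.6  -8.5] pin [114.8 179.6]
1.64 [-50.5 -11. ] pin [105.3 181.2]
1.56 [-68.4 -12.1] pin [ 95.7 182.1]
1.48 [-86.4 -11.8] pin [ 86.1 182.1]
1.4 [-104.4  -10. ] pin [ 76.5 181.4]
1.32 [-122.1   -6.8] pin [ 67. 180.]
1.24 [-139.5   -2.1] pin [ 57.6 177.8]
1.16 [-156.4    3.9] pin [ 48.5 174.8]
1.16 [-156.4    3.9] pin [ 48.5 174.8]
1.13 [-162.7    6.5] pin [ 45.1 173.5]
1.1 [-168.8    9.2] pin [ 41.8 172.1]
seat 45.63915933160337 174.17372148442806
57.10486482008862 170.447725010385
```

>>> carry_out:
  motion: [1,0,-7,-3,0,0,0,1,0,-15,-5,0,0,0,1,0,-33,-9,0,0,0,1,0,-50,-11,0,0,0,1,0,-68,-12,0,0,0,1,0,-86,-12,0,0,0,1,0,-104,-10,0,0,0,1,0,-113,-8,0,0,0,1,0,-122,-7,0,0,0,1,0,-122,-7,0,0,0]

```text
time_s: 17.7
tool_pos: [0.4877, 0.1143, 0.2913]
orientation: [-3.141, 0.0, 3.099]
ft_force: [0.6, -1.3, 8.1]
grip_width: 0.0095
```

Run:
```python
from h import *
st(); print(lidp(1.32)*1e3)
```

```text
t 17.70 tcp [0.4877 0.1143 0.2913] rpy [-3.1410e+00  4.0000e-04  3.0989e+00] F [ 0.6 -1.3  8.1] w 0.0095 | grasp in box mm [  0.6  39.9 288.3]
[  0.          40.94152908 281.69812569]
```

>>> carry_out:
  motion: [1,0,-5,1,0,0,0,1,0,-9,2,0,0,0,1,0,-13,3,0,0,0,1,0,-17,5,0,0,0,1,0,-21,6,0,0,0,1,0,-25,7,0,0,0,1,0,-29,9,0,0,0,1,0,-33,10,0,0,0,1,0,-37,12,0,0,0,1,0,-37,12,0,0,0]

```text
time_s: 18.95
tool_pos: [0.4861, 0.0781, 0.2788]
orientation: [-3.141, -0.0, 3.1]
ft_force: [3.0, -0.4, 0.6]
grip_width: 0.0097
```

Run:
```python
from h import *
st(); print(lidp(1.15)*1e3)
im=get_image("side"); cv2.imwrite("pics/s8.png",cv2.resize(im[100:230,220:360],None,fx=4.5,fy=4.5,interpolation=2)[:,:,::-1])
X=RB@[.164,.0452,.1386]+B; u,v=proj("side",X).astype(int); m=redmask(im,(u-25,v-15,u+25,v+15)); print(np.argwhere(m)[:,::-1].mean(0),proj("side",RB@[.164,.01-.1*np.cos(1.84),.045+.1*np.sin(1.84)]+B))
```

```text
t 18.95 tcp [0.4861 0.0781 0.2788] rpy [-3.1412e+00 -3.0000e-04  3.0995e+00] F [ 3.  -0.4  0.6] w 0.0097 | grasp in box mm [  0.4   3.7 275.8]
[  0.           4.47967338 270.23129864]
[302.27272727 146.63636364] [301.91195666 146.79547716]
```

View pics/s8.png

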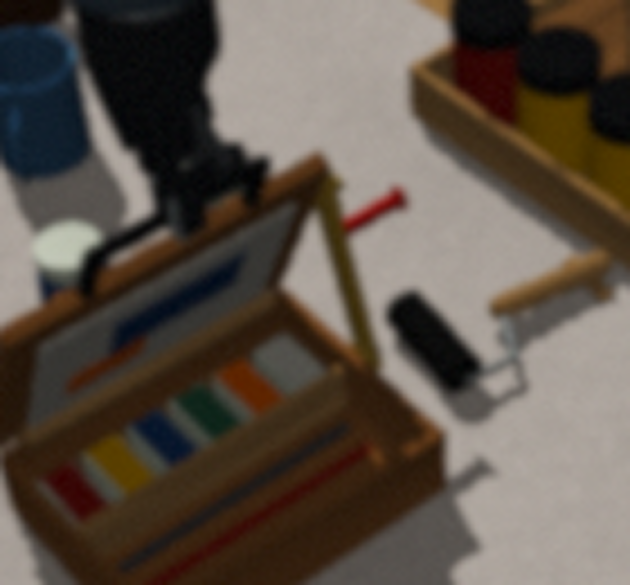

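The lid is near 1.15 rad and the stay is starting to move back under the pin. I continue in small steps until it seats, watching the force.

>>> carry_out:
  motion: [1,0,-2,1,0,0,0,1,0,-4,2,0,0,0,1,0,-6,3,0,0,0,1,0,-8,4,0,0,0,1,0,-8,4,0,0,0]

```text
time_s: 19.62
tool_pos: [0.4857, 0.0716, 0.276]
orientation: [3.139, 0.001, 3.1]
ft_force: [-3.6, 9.6, 19.3]
grip_width: 0.0095
```

Run:
```python
from h import *
st(); print(lidp(1.13)*1e3,lidp(1.11)*1e3)
im=get_image("side")
X=RB@[.164,.0452,.1386]+B; u,v=proj("side",X).astype(int); m=redmask(im,(u-25,v-15,u+25,v+15)); print(np.argwhere(m)[:,::-1].mean(0))
```

```text
t 19.62 tcp [0.4857 0.0716 0.276 ] rpy [3.1394e+00 8.0000e-04 3.0999e+00] F [-3.6  9.6 19.3] w 0.0095 | grasp in box mm [  0.4  -2.9 273. ]
[  0.           0.33242854 268.47936127] [  0.          -3.77895047 266.6448349 ]
[303.18181818 146.57575758]
```

Contact force resists the forward motion (≈17 N along the arc), and the stay's peg shift matches 1.84 rad, so the pin is seated. I ease off, release gently and rise.

>>> carry_out:
  motion: [1,0,1,-2,0,0,0,1,0,1,-2,0,0,0,0.7,0,1,-2,0,0,0,0.4,0,1,-2,0,0,0,0.1,0,1,-2,0,0,0,0.1,0,1,-2,0,0,0,0.1,0,1,-2,0,0,0]

```text
time_s: 20.55
tool_pos: [0.4857, 0.0715, 0.277]
orientation: [-3.142, -0.0, 3.1]
ft_force: [-0.2, -0.7, -0.1]
grip_width: 0.0383
```

Run:
```python
from h import *
st()
im=get_image("side")
X=RB@[.164,.0452,.1386]+B; u,v=proj("side",X).astype(int); m=redmask(im,(u-25,v-15,u+25,v+15)); print(np.argwhere(m)[:,::-1].mean(0))
im=get_image("wrist"); cv2.imwrite("pics/w9.png",im[:,:,::-1])
c=camera_info("wrist")
for th in(1.1,1.13): print(proj("wrist",RB@lidp(th,x=-.05)+B,c))
bl=(im.max(2)<55); 
for r in (110,130,150): x=np.where(bl[r,250:400])[0]+250; print(r,x.min() if len(x) else None,x.max() if len(x) else None)
```

```text
t 20.55 tcp [0.4857 0.0715 0.277 ] rpy [-3.1415e+00 -2.0000e-04  3.0998e+00] F [-0.2 -0.7 -0.1] w 0.0383 | grasp in box mm [  0.4  -3.  274. ]
[302.84375 146.5625 ]
[310.63556142 161.44248075]
[326.60287404 163.04410118]
110 None None
130 315 372
150 310 340
```

The force is zero and the bar is at column ≈325, against 326.6 predicted for 1.13 rad, so the lid is standing on the stay. I retreat upwards.

>>> carry_out:
  motion: [0.1,0,0,-10,0,0,0,0.1,0,0,-30,0,0,0,0.1,0,0,-70,0,0,0,0.1,0,0,-120,0,0,0,0.1,0,0,-160,0,0,0,0.1,0,0,-160,0,0,0,0.1,0,0,-160,0,0,0,0.1,0,0,-160,0,0,0]

```text
time_s: 21.65
tool_pos: [0.4854, 0.0716, 0.4361]
orientation: [-3.141, -0.002, 3.1]
ft_force: [0.5, 1.0, 0.3]
grip_width: 0.0382
```

Run:
```python
from h import *
st()
im=get_image("side"); 
X=RB@[.164,.0452,.1386]+B; u,v=proj("side",X).astype(int); m=redmask(im,(u-25,v-15,u+25,v+15)); print(np.argwhere(m)[:,::-1].mean(0))
a=cv2.resize(im[90:250,200:360],None,fx=3.2,fy=3.2,interpolation=2)
cv2.imwrite("pics/s10.png",a[:,:,::-1])
```

```text
t 21.65 tcp [0.4854 0.0716 0.4361] rpy [-3.1415e+00 -1.9000e-03  3.0998e+00] F [0.5 1.  0.3] w 0.0382 | grasp in box mm [  0.   -2.9 433.1]
[302.84375 146.5625 ]
```

View pics/s10.png

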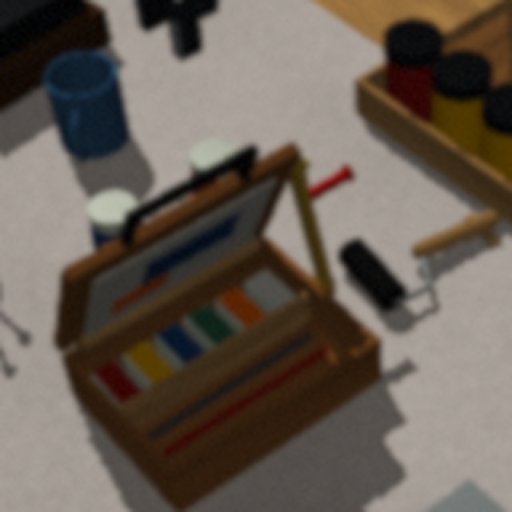

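The lid stands propped on the stay with the gripper clear above it, and the peg reads (302.8,146.6) as it did before the retreat. The jars, mug and brayer haven't moved.

```bash
python3 -c "from station import *; print(hand_in())"
```

```text
the job is handed in; nothing more can be done
None
```

The easel box is set up and handed in at about 22 s. The lid stands propped on the brass stay with the robot clear of it.

1. **Lid back:** I swung it by the handle to its backward stop, which showed as about 24 N of resistance, and released it there.
2. **Stay up:** I swung it by the red peg to its stop. The gripper position matched 1.93 rad, and so did the peg in the side view.
3. **Lid forward:** I took the lid again and brought it forward in small steps until the pin seated. Resistance along the arc was about 17 N, and the peg's shift in the picture matched the stay at 1.84 rad.

**Last checks:**
- After release the wrist force was near zero.
- The handle sat where a lid at about 1.13 rad should be.
- The peg did not move in the picture between release and retreat.
- The jars, mug and brayer looked untouched in the last side view. The knife was mostly out of that view and was last seen in place before the lid was brought forward. I didn't check the brush jar or sketchbook at the end.

**What disagreed:** the height read at the handle grasp was 3–7 mm above the nominal arc throughout. While I moved the lid it also pushed back on the gripper with up to about 50 N. That stayed under the 120 N wrist limit, and I eased it off before each release.

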